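# Shut down the glue-pot warmer and hang the pot on its hook

## Task

We are done gluing cabinets: first turn the warmer's dial fully anticlockwise to its stop, then lift the glue pot out of its dock, where only its handle can be reached, stand it upright on the bench top and let go of it. Then pick it up again, leaving the handle free this time, and hang it by its handle on the hook of the steel stand, so that it hangs there at rest. Do not knock the pot over or push the tape roll, cup, sanding block or brush tub about.

Things in the scene. Friction and masses are not known exactly. Their poses are not given: they have to be found in the camera images.
- dial (a joint): black rotary dial on top of the warmer's control box; value in rad, 0 = off, at the anticlockwise end stop (seen from above); it starts between 0.7 and 1.4 and grows clockwise to 2.6. Light friction (0.03 N m); it stays where it is left.
- dial_grip (a point): point on the dial's vertical axis at the height to grip its raised bar from above. The dial is 44 mm across; its upright grip bar, 42 mm long, 14 mm thick, runs along this point's x axis (the point turns with the dial), its top 7 mm above this point; the control box's top lies 37 mm below this point.
- warmer: fixed grey glue-pot warmer: foot plate 150 (x) x 250 (y) x 20 mm; origin at the centre of its underside, on the bench, z up. On its -y half, centred at y = -75 mm, a control box 110 x 100 mm, top at z = 85 mm, carries the dial; on its +y half is the dock with the pot. It stands on one side of the bench and the hook stand on the other, changing sides; the bench in front of the robot between them is free.
- dock (a point): middle of the dock's floor, on the warmer at its x = 0, y = +60 mm, 20 mm above the bench; axes as the warmer's. The pot stands here in an aluminium U of three walls, 64 mm wide inside, 88 mm outside, 116 mm high, open only to -x, where the pot's handle sticks out. No room for fingers between walls and pot: lift the pot straight up at least 120 mm to clear.
- pot_center (a point): centre of the glue pot, on its axis, 62.5 mm above its underside; z up when it stands. Closed steel can, 56 mm diameter, 125 mm high with its fixed black lid (57 mm diameter, the top 12 mm), 0.2 to 0.4 kg, with a black D handle on the pot's -x side. In the dock its lid top stands 9 mm above the dock's walls.
- pot_handle (a point): centre of the opening in the pot's handle, 45.5 mm from the pot's axis along its -x, 16.5 mm above its centre. The handle lies in the pot's x-z plane, 10 mm thick along y. Opening 34 mm wide (28 to 62 mm off the pot's axis), 42 mm high (21 mm up and down). Upper bar level, 12 mm high, its middle 27 mm above this point; lower bar and outer upright bar 10 mm, the latter 67 mm off the axis.
- stand: fixed hook stand: steel base plate 150 x 120 x 12 mm, centred at x = +20 mm; origin on the bench below the middle of the hook's bar. A square post, 16 mm, stands at x = +63 mm, 220 mm high. Below the hook's bar, in its vertical plane, a steel fin 6 mm thick from x = -45 to +55 mm, up to 158 mm above the bench; the hung pot comes to lean on it.
- hook_bar (a point): middle of the hook's level bar, on its axis, 220 mm above the bench. The bar is a flat steel strip, 14 mm wide, 8 mm high, along this point's x axis from the post at +60 mm to the free end at -53 mm; there an upturned tip 8 mm long (x) rises to 16 mm above the bar's axis. The handle goes over the tip from the -x end, then down on the bar; let go, the pot leans on the fin below.
- pot: the glue pot, origin at the centre of its underside, axes as for its centre.
- tape_roll: bystander: yellow tape roll lying flat, 96 mm diameter, 45 mm high; origin at the centre of its underside.
- cup: bystander: black plastic cup, 66 mm across the rim, 70 mm high; origin at the centre of its underside.
- sanding_block: bystander: cork sanding block 110 x 60 x 35 mm; origin at the centre of its underside.
- brush_tub: bystander: white tub 130 mm across, 130 mm high, with brush handles to 205 mm; origin at the centre of its underside.

How it is judged:
By the outcome, as a careful person would: the job done as asked, in the order asked, and still so for the second after the job is handed in, with the robot touching nothing.
It also fails if it takes over 72 s, if anything falls off the work surface, if the arm or the gripper's body presses on something with over 40 N, if the wrist force passes 120 N, or if a joint passes its speed limit or range.

## Robot

A 6-joint arm with a two-finger parallel gripper is mounted at the origin on the work surface. World frame = base frame: x ahead of the robot, y to its left, z up, the work surface at z = 0. Lengths are in m, angles in rad, forces in N, time in s.
With the tool pointing down it reaches from about 0.275 to 0.85 m from the base axis. Payload 5.2 kg.
Tool frame: the origin (TCP) lies between the finger pads; the fingertips stand 22 mm ahead of it and the grasp point (between the pads) lies 3 mm ahead of it; z points along the fingers, y is the line along which they close (so a half turn about z gives the same grasp; the last joint's range is limited). The gripper opens to 85 mm and grips with 20 to 120 N. Pads are 22 mm wide; open, the fingers measure 114 mm over their backs; the gripper's body (76 mm by 85 mm) begins 54 mm behind the grasp point. The pads swing forward as they close: fully open they stand 13 mm farther back than shut.
Start: joints at [1.137, 0.259, 1.535, -0, 1.348, -0.203], TCP at [0.126, 0.535, 0.253] pointing down, gripper open.
Joint ranges: [-3.14, 3.14], [-0.91, 2.08], [0.19, 2.58], [-1.22, 4.36], [0.22, 2.71], [-3.12, 3.12]. Speed limits (rad/s): [2.57, 2.57, 3.14, 3.14, 3.14, 3.14].

## Interface

Orientations are given as a unit quaternion [x, y, z, w].
In Python, from workcell import arm gives the robot as it stands.
- The arm moves only by the tool move_arm, never from a script. Its argument "moves" is a list of rows, each a list of 7 numbers: the shift along the tool's x, y, z scaled (see below), then the turn, a rotation vector about the tool's x, y, z scaled (see below), then the opening, from -1 (shut) to 1 (fully open). A call has exactly 8 rows; each row is the pose to reach, as a shift and turn from the pose commanded when the call began, along the tool's axes at that moment; what a row does not reach only later rows make up. The controller multiplies each number of a shift by 12 cm and each number of a turn by 120 degrees. A row lasts 1/8 s, in which the tool goes at most 62.5 mm and 10.7 degrees, less where a joint would pass 70% of its speed; a pose out of reach is approached as far as the arm can. A call with a number of a shift or a turn outside -1 to 1 is refused whole. A call with a gripper value outside its range is refused whole. The fingers move at their own pace and stop on an object; "newtons" is the grip in N (left out, the last holds). Time passes only in rows, so rows that repeat a pose let the fingers close, or fill a call up. It gives the time, the measured TCP pose, the force, the opening and the grip force at its end, in the units of the state.
- arm.get_state(): the state, without advancing time (a new reading comes with each control period).
- arm.capture(name): name is "scene" or "top" or "wrist"; returns (picture, depth): 420x560x3 uint8, red, green, blue; 420x560 float32, m along the optical axis (not along the pixel's ray), 0 where there is no reading.
- arm.camera_params(name): a dict with "fov_y" (degrees; the focal length in pixels is half the picture's height over the tangent of half this angle, whatever the lens; pixels are square), "cx", "cy" (the principal point, pixels), "rvec" (rotation vector, rad) and "tvec" (3), from world to camera coordinates, as OpenCV has them. Camera axes: x right, y down, z forward; pixel columns grow to the right and rows downward; lengths in m; the calibration is good to about 2 mm. A picture is of the moment at which its call begins: read the wrist's pose just before it. camera_params takes no time and is no camera call; for the wrist camera it gives the pose at the moment of the call.
- arm.sign_off(): hands the job in; it is judged then, once.
The state is a dict: "clock": time; "joint_positions": joint angles; "qd": joint speeds; "joint_torque": joint torques, N m; "ee_pos": TCP position; "orientation": TCP orientation; "ft_force": force on the tool from outside, world axes, zero at the start; "ft_torque": the same for the moment, N m; "gripper_width": opening from 0.0 (shut) to 1.0 (fully open); "grip_force": force on a finger pad.
Only numpy, scipy, OpenCV 4.12 (cv2) and the standard library are available. Lean on these libraries where they do the work, as an engineer would, in place of code of your own. Each camera call takes 0.05 s, during which the arm holds its last target. There are 200 camera calls.

## Working session

There is one attempt and no reset: what is moved stays moved. The work goes in short steps, Python scripts to look and compute and a tool call to move; the robot and the scene stay as the last step left them, time stands still between calls to the robot, and variables do not carry over. Pictures are saved under pics/ and viewed, at most 11 in all, crops included, and the job is handed in when it is done.

Besides the shell and the picture viewer there is one more tool, called after ">>>" in YAML: its name, and indented under it one key for each argument. move_arm: Moves the arm, as the interface text tells. Shifts and turns lie within -1 to 1; 1 stands for 12 cm of shift or 120 degrees of turn. Its arguments: {"type":"object","properties":{"moves":{"type":"array"},"newtons":{"type":"number"}},"required":["moves"]}

```bash
ls; mkdir -p pics
cat > h.py <<'E'
import numpy as np, cv2
from scipy.spatial.transform import Rotation as R
from workcell import arm
def cam(n):
    p=arm.camera_params(n); f=210/np.tan(np.radians(p['fov_y'])/2)
    M=cv2.Rodrigues(np.array(p['rvec'],float))[0]; return f,p['cx'],p['cy'],M,np.array(p['tvec'],float)
def cloud(n):
    c=cam(n); im,d=arm.capture(n); f,cx,cy,M,t=c
    v,u=np.mgrid[:420,:560]; P=np.stack([(u-cx)/f*d,(v-cy)/f*d,d],-1)
    W=(P-t)@M; W[d==0]=np.nan; return im,d,W,c
def save(n,im): cv2.imwrite('pics/'+n+'.png',im[...,::-1])
def ray(c,u,v,z):
    f,cx,cy,M,t=c; r=M.T@np.array([(u-cx)/f,(v-cy)/f,1]); o=-M.T@t; return o+r*(z-o[2])/r[2]
E
python3 - <<'E'
from h import *
s=arm.get_state(); print(s)
for n in('scene','top'):
    im,d,W,c=cloud(n); save(n,im); np.savez('pics/'+n+'.npz',im=im,W=W); print(n,arm.camera_params(n), -c[3].T@c[4])
E
```

```text
pics
{'clock': 0.0, 'joint_positions': array([ 1.13720515e+00,  2.59344576e-01,  1.53609825e+00,  1.58488048e-07,
        1.34798584e+00, -2.02806498e-01]), 'qd': array([ 2.22264021e-03, -2.42370941e-03, -6.77416804e-05,  8.55533324e-04,
        6.10259595e-05,  2.42244235e-03]), 'joint_torque': array([ 4.09478425e-04, -4.46040308e+01, -2.90567136e+01, -3.20655545e-04,
        1.19366456e-02, -8.18556691e-05]), 'ee_pos': array([0.12557819, 0.53496854, 0.25246772]), 'orientation': array([ 1.15136395e-01,  9.93349268e-01, -8.71894737e-04, -2.87276181e-04]), 'ft_force': array([-0.49650201,  0.05369601,  0.54434748]), 'ft_torque': array([-0.03882178,  0.04475151,  0.00800172]), 'grip_force': 0.0, 'gripper_width': 0.9991983750673304}
scene {'fov_y': 43.858609818567196, 'cx': 282.25675568346554, 'cy': 216.52629141909642, 'rvec': array([ 2.28017768,  1.36419584, -0.39486188]), 'tvec': array([-0.29835016, -0.39707023,  1.58727953])} [ 1.16965893 -0.26640429  1.15198118]
top {'fov_y': 54.746826304016814, 'cx': 281.1769369211586, 'cy': 208.43275015302055, 'rvec': array([ 2.12310551, -2.15351452,  0.10409622]), 'tvec': array([0.01789838, 0.62116125, 0.95118717])} [ 0.49212384 -0.02287325  1.02382109]
```

View pics/scene.png

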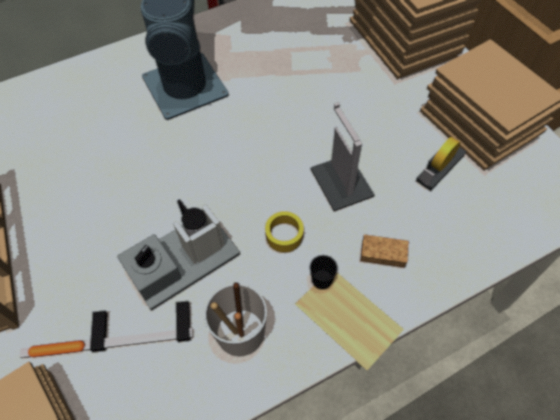

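View pics/top.png

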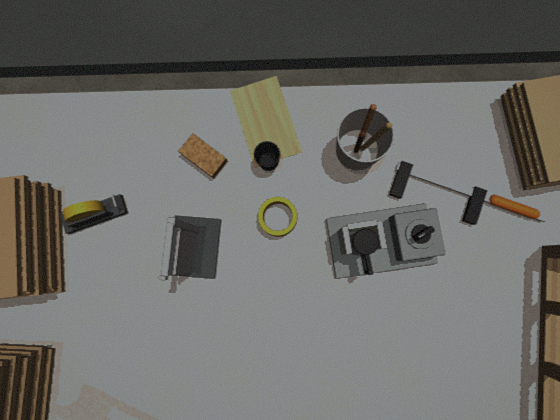

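The scene view shows the warmer with the dial at (148,255) and the pot lid at (193,217). The stand's bar runs (335,105)–(358,140), the tape roll is at (284,231), the cup at (323,272) and the tub at (237,320). The top view shows the dial at (422,234), the pot lid at (366,238) with its handle pointing down at (368,265), and the hook bar at (168,217–280).

Run:
```python
from h import *
D={n:np.load(f'pics/{n}.npz') for n in('top','scene')}
def rect(P,nm):
    P=P[np.isfinite(P).all(1)]
    if len(P)<5: print(nm,len(P));return
    r=cv2.minAreaRect(P[:,:2].astype(np.float32)); b=cv2.boxPoints(r)
    print(nm,len(P),'c',np.round(r[0],4),'sz',np.round(r[1],4),'ang',round(r[2],1),'med',np.round(np.median(P,0),4))
for n in D:
    W=D[n]['W'].reshape(-1,3); im=D[n]['im'].reshape(-1,3); x,y,z=W.T
    w=(y<-.12)&(y>-.5)&(x>.34)&(x<.58)
    g=im.max(1)<70
    for lo,hi,nm in((.012,.028,'plate'),(.078,.092,'boxtop'),(.12,.142,'dialbar?'),(.128,.139,'walls'),(.139,.152,'lid')):
        rect(W[w&(z>lo)&(z<hi)],n+' '+nm)
    rect(W[w&(z>.1)&(z<.15)&(y<-.3)],n+' dial')
    s=(y>.1)&(y<.36)&(x>.3)&(x<.62)
    for lo,hi,nm in((.006,.018,'base'),(.205,.245,'bar'),(.218,.2285,'bartop'),(.23,.245,'tip'),(.15,.165,'fin')):
        rect(W[s&(z>lo)&(z<hi)],n+' '+nm)
im=D['top']['im'];sc=D['scene']['im']
a=cv2.resize(im[190:290,310:460],None,fx=5,fy=5,interpolation=2)
b=cv2.resize(im[190:300,145:235],None,fx=5,fy=5,interpolation=2)
save('cropA',np.hstack([cv2.resize(a,(480,320)),cv2.resize(b,(262,320))]))
```

```text
top plate 1784 c [ 0.5155 -0.2924] sz [0.1274 0.345 ] ang 0.2 med [ 0.4911 -0.2225  0.0197]
top boxtop 1277 c [ 0.5261 -0.2476] sz [0.1046 0.2303] ang 7.6 med [ 0.5285 -0.2952  0.0852]
top dialbar? 819 c [ 0.5544 -0.2183] sz [0.1198 0.1893] ang 33.3 med [ 0.5482 -0.1833  0.1343]
top walls 665 c [ 0.5547 -0.218 ] sz [0.1197 0.1876] ang 33.6 med [ 0.5493 -0.1828  0.1347]
top lid 546 c [ 0.5437 -0.1728] sz [0.0768 0.06  ] ang 26.8 med [ 0.5338 -0.1746  0.1446]
top dial 127 c [ 0.5513 -0.3141] sz [0.0278 0.0384] ang 89.0 med [ 0.5549 -0.3124  0.1274]
top base 1762 c [0.5361 0.2626] sz [0.188  0.1499] ang 84.7 med [0.5311 0.206  0.0112]
top bar 491 c [0.5221 0.23  ] sz [0.0159 0.122 ] ang 85.2 med [0.5218 0.2297 0.223 ]
top bartop 432 c [0.5221 0.2307] sz [0.0158 0.1214] ang 84.6 med [0.5228 0.2297 0.223 ]
top tip 30 c [0.4646 0.2354] sz [0.0126 0.0059] ang 89.2 med [0.4646 0.2354 0.2352]
top fin 182 c [0.5256 0.2298] sz [0.0103 0.1145] ang 82.0 med [0.5198 0.2301 0.1567]
scene plate 756 c [ 0.5223 -0.2887] sz [0.3375 0.1149] ang 89.9 med [ 0.5317 -0.2307  0.0205]
scene boxtop 1026 c [ 0.
[... 185 characters left out ...]
c [ 0.5575 -0.2148] sz [0.1205 0.187 ] ang 34.0 med [ 0.556  -0.1788  0.1345]
scene lid 464 c [ 0.5427 -0.1717] sz [0.0813 0.0717] ang 89.4 med [ 0.5382 -0.1726  0.1449]
scene dial 155 c [ 0.5595 -0.3129] sz [0.0254 0.0301] ang 84.6 med [ 0.5613 -0.3115  0.1237]
scene base 1594 c [0.4601 0.2289] sz [0.3183 0.2572] ang 0.0 med [0.5533 0.2135 0.0124]
scene bar 343 c [0.5246 0.2329] sz [0.0184 0.1246] ang 85.9 med [0.5303 0.2321 0.224 ]
scene bartop 275 c [0.5249 0.2338] sz [0.0166 0.1212] ang 83.9 med [0.5294 0.2322 0.2241]
scene tip 22 c [0.4661 0.2378] sz [0.0083 0.0135] ang 14.7 med [0.4671 0.2364 0.2362]
scene fin 149 c [0.5286 0.231 ] sz [0.0165 0.1161] ang 87.1 med [0.5297 0.2327 0.1573]
```

View pics/cropA.png

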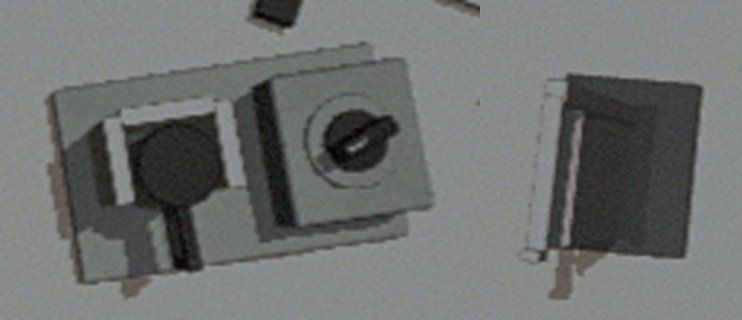

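The crop shows the pot lid as a disc in the U, with the handle pointing down and out at the open side. The dial bar runs from lower left to upper right. The stand's bar has its free tip at the bottom (robot side) and its post at the top.

Run:
```python
from h import *
D={n:np.load(f'pics/{n}.npz') for n in('top','scene')}
def rect(P,nm):
    P=P[np.isfinite(P).all(1)]
    if len(P)<5: print(nm,len(P));return
    r=cv2.minAreaRect(P[:,:2].astype(np.float32))
    C=np.cov(P[:,:2].T); w,v=np.linalg.eigh(C); v=v[:,1]
    print(nm,len(P),'c',np.round(r[0],4),'sz',np.round(r[1],4),'ang',round(r[2],1),'mean',np.round(P.mean(0),4),'pca',round(np.degrees(np.arctan2(v[1],v[0])),1))
for n in D:
    W=D[n]['W']; im=D[n]['im']
    W=W.reshape(-1,3); im=im.reshape(-1,3); x,y,z=W.T
    w=(y<-.12)&(y>-.4)&(x>.34)&(x<.64)
    rect(W[w&(z>.08)&(z<.09)&(y<-.245)&(x<.6)],n+' boxtop')
    rect(W[w&(y<-.25)&(z>.105)&(z<.14)],n+' dialbar')
    rect(W[w&(y<-.25)&(z>.122)&(z<.14)],n+' dialbar top')
    rect(W[w&(y<-.25)&(z>.092)&(z<.116)],n+' dial disc')
    dk=im.max(1)<60
    rect(W[w&(y>-.25)&(z>.138)&(z<.152)&dk],n+' lid dark')
    rect(W[w&(y>-.25)&(z>.12)&(z<.139)&dk&(x<.5)],n+' handle')
    rect(W[w&(y>-.25)&(z>.125)&(z<.142)&~dk&(im.min(1)>90)],n+' walls')
    for k in('plate',):
        rect(W[w&(z>.015)&(z<.025)&(x<.6)&(y>-.38)],n+' plate')
    # others
    for nm,(a,b,c0,d0) in dict(tape=(.47,.64,-.06,.09),cup=(.6,.75,-.02,.1),tub=(.6,.8,-.28,-.08)).items():
        m=(x>a)&(x<b)&(y>c0)&(y<d0)&(z>.03); 
        if m.sum(): print(nm,np.nanmin(W[m],0).round(3),np.nanmax(W[m],0).round(3))
```

```text
top boxtop 1406 c [ 0.551  -0.3088] sz [0.1084 0.1004] ang 7.8 mean [ 0.5467 -0.3058  0.085 ] pca -147.7
top dialbar 154 c [ 0.5514 -0.3087] sz [0.0144 0.0409] ang 30.2 mean [ 0.5512 -0.3063  0.1254] pca 120.4
top dialbar top 127 c [ 0.5514 -0.3088] sz [0.0142 0.0408] ang 30.5 mean [ 0.5514 -0.3079  0.1281] pca 120.2
top dial disc 277 c [ 0.5526 -0.31  ] sz [0.0632 0.0615] ang 37.1 mean [ 0.5513 -0.3064  0.0976] pca -144.2
top lid dark 542 c [ 0.5332 -0.1749] sz [0.0547 0.0538] ang 88.9 mean [ 0.5332 -0.1746  0.1446] pca 125.6
top handle 76 c [ 0.4812 -0.1822] sz [0.0354 0.0085] ang 11.2 mean [ 0.4807 -0.1819  0.1307] pca -171.0
top walls 461 c [ 0.5456 -0.1738] sz [0.0637 0.0885] ang 7.4 mean [ 0.5525 -0.1731  0.1354] pca 97.1
top plate 2093 c [ 0.5396 -0.2361] sz [0.1463 0.2493] ang 7.5 mean [ 0.5131 -0.2087  0.0197] pca 79.7
tape [ 0.556 -0.029  0.031] [0.64  0.066 0.05 ]
cup [ 0.6   -0.02   0.031] [0.75  0.073 0.073]
tub [ 0.6   -0.279  0.03 ] [ 0.8   -0.123  0.209]
scene boxtop 1163 c [ 0.5514 -0.3058] sz [0.1084 0.1001] ang 7.0 mean [ 0.5523 -0.3054  0.0854] pca 48.0
scene dial
[... 181 characters left out ...]
-0.3055  0.1282] pca 120.1
scene dial disc 290 c [ 0.5538 -0.3062] sz [0.065  0.0666] ang 58.9 mean [ 0.5622 -0.3027  0.0989] pca 104.2
scene lid dark 409 c [ 0.5368 -0.1733] sz [0.0544 0.0521] ang 34.6 mean [ 0.5384 -0.1728  0.1449] pca -166.3
scene handle 36 c [ 0.4846 -0.1819] sz [0.0311 0.0065] ang 9.4 mean [ 0.4858 -0.1821  0.1316] pca -171.6
scene walls 462 c [ 0.5222 -0.1731] sz [0.1155 0.089 ] ang 6.9 mean [ 0.5535 -0.1704  0.1351] pca 99.6
scene plate 1105 c [ 0.5325 -0.1897] sz [0.1351 0.1393] ang 0.1 mean [ 0.5507 -0.2105  0.0203] pca -139.5
tape [ 0.557 -0.026  0.03 ] [0.64  0.069 0.051]
cup [ 0.6  -0.02  0.03] [0.75  0.076 0.075]
tub [ 0.6   -0.279  0.03 ] [ 0.8   -0.119  0.21 ]
```

>>> move_arm:
  moves:
    - [-0.3, -0.36, 0, 0, 0, 0, 0]
    - [-0.6, -0.7, 0, 0, 0, 0, 0]
    - [-0.84, -1, 0, 0, 0, 0, 0]
    - [-0.84, -1, 0, 0, 0, 0, 0]
    - [-0.84, -1, 0, 0, 0, 0, 0]
    - [-0.84, -1, 0, 0, 0, 0, 0]
    - [-0.84, -1, 0, 0, 0, 0, 0]
    - [-0.84, -1, 0, 0, 0, 0, 0]
  newtons: 30

```text
clock: 1.1
ee_pos: [0.1961, 0.396, 0.2531]
orientation: [0.115, 0.993, -0.0, -0.0]
ft_force: [-0.3, 0.7, 0.3]
gripper_width: 0.5
grip_force: 0.0
```

>>> move_arm:
  moves:
    - [-0.1, -0.12, 0, 0, 0, 0, 0]
    - [-0.2, -0.25, 0, 0, 0, 0, 0]
    - [-0.3, -0.37, 0, 0, 0, 0, 0]
    - [-0.42, -0.5, 0, 0, 0, 0, 0]
    - [-0.52, -0.62, 0, 0, 0, 0, 0]
    - [-0.63, -0.75, 0, 0, 0, 0, 0]
    - [-0.74, -0.87, 0, 0, 0, 0, 0]
    - [-0.84, -1, 0, 0, 0, 0, 0]

```text
clock: 2.1
ee_pos: [0.2674, 0.2554, 0.2533]
orientation: [0.115, 0.993, 0.0, 0.0]
ft_force: [0.5, 0.2, 0.4]
gripper_width: 0.498
grip_force: 0.0
```

>>> move_arm:
  moves:
    - [-0.1, -0.12, 0, 0, 0, 0, 0]
    - [-0.2, -0.25, 0, 0, 0, 0, 0]
    - [-0.3, -0.37, 0, 0, 0, 0, 0]
    - [-0.42, -0.5, 0, 0, 0, 0, 0]
    - [-0.52, -0.62, 0, 0, 0, 0, 0]
    - [-0.63, -0.75, 0, 0, 0, 0, 0]
    - [-0.74, -0.87, 0, 0, 0, 0, 0]
    - [-0.84, -1, 0, 0, 0, 0, 0]

```text
clock: 3.1
ee_pos: [0.3382, 0.1154, 0.2534]
orientation: [0.115, 0.993, 0.0, 0.0]
ft_force: [-0.6, 0.5, -0.6]
gripper_width: 0.503
grip_force: 0.0
```

>>> move_arm:
  moves:
    - [-0.1, -0.12, 0, 0, 0, 0, 0]
    - [-0.2, -0.25, 0, 0, 0, 0, 0]
    - [-0.3, -0.37, 0, 0, 0, 0, 0]
    - [-0.42, -0.5, 0, 0, 0, 0, 0]
    - [-0.52, -0.62, 0, 0, 0, 0, 0]
    - [-0.63, -0.75, 0, 0, 0, 0, 0]
    - [-0.74, -0.87, 0, 0, 0, 0, 0]
    - [-0.84, -1, 0, 0, 0, 0, 0]

```text
clock: 4.1
ee_pos: [0.4091, -0.0248, 0.2533]
orientation: [0.115, 0.993, 0.0, 0.0]
ft_force: [0.0, 0.0, 0.2]
gripper_width: 0.502
grip_force: 0.0
```

>>> move_arm:
  moves:
    - [-0.1, -0.12, 0, 0, 0, 0, 0]
    - [-0.2, -0.25, 0, 0, 0, 0, 0]
    - [-0.3, -0.37, 0, 0, 0, 0, 0]
    - [-0.42, -0.5, 0, 0, 0, 0, 0]
    - [-0.52, -0.62, 0, 0, 0, 0, 0]
    - [-0.63, -0.75, 0, 0, 0, 0, 0]
    - [-0.74, -0.87, 0, 0, 0, 0, 0]
    - [-0.84, -1, 0, 0, 0, 0, 0]

```text
clock: 5.1
ee_pos: [0.4798, -0.1651, 0.2533]
orientation: [0.115, 0.993, 0.0, -0.0]
ft_force: [0.9, -0.4, 0.2]
gripper_width: 0.497
grip_force: 0.0
```

>>> move_arm:
  moves:
    - [-0.1, -0.12, 0, 0, 0, 0.05, 0]
    - [-0.2, -0.25, 0, 0, 0, 0.1, 0]
    - [-0.3, -0.37, 0, 0, 0, 0.15, 0]
    - [-0.42, -0.5, 0, 0, 0, 0.2, 0]
    - [-0.52, -0.62, 0, 0, 0, 0.25, 0]
    - [-0.63, -0.75, 0, 0, 0, 0.3, 0]
    - [-0.74, -0.87, 0, 0, 0, 0.35, 0]
    - [-0.84, -1, 0, 0, 0, 0.39, 0]

```text
clock: 6.1
ee_pos: [0.5503, -0.305, 0.253]
orientation: [0.501, 0.865, 0.0, -0.0]
ft_force: [-0.2, 0.3, -0.7]
gripper_width: 0.497
grip_force: 0.0
```

```bash
cat >> h.py <<'E'
def go(p,ang,st=None):
    "world TCP target p and tool-y angle (deg), tool down -> move numbers"
    s=st or arm.get_state(); T=R.from_quat(s['orientation'])
    a=np.radians(ang); y=np.array([np.cos(a),np.sin(a),0]); z=np.array([0,0,-1.]); G=R.from_matrix(np.c_[np.cross(y,z),y,z])
    d=T.inv().apply(np.array(p)-s['ee_pos'])/.12; r=(T.inv()*G).as_rotvec()/np.radians(120)
    print('shift',d.round(3),'turn',r.round(3))
def st():
    s=arm.get_state(); y=R.from_quat(s['orientation']).as_matrix()
    print('t',round(s['clock'],2),'p',s['ee_pos'].round(4),'yang',round(np.degrees(np.arctan2(y[1,1],y[0,1])),1),'zt',y[:2,2].round(4),'F',s['ft_force'].round(1),'M',s['ft_torque'].round(2),'w',round(s['gripper_width']*85,1),'g',round(s['grip_force'],1),'j6',s['joint_positions'][5].round(2))
E
python3 - <<'E'
from h import *
st(); go([.552,-.3075,.25],30); 
im,d,W,c=cloud('wrist'); save('w1',im); np.savez('pics/w1.npz',W=W,im=im)
x,y,z=W.reshape(-1,3).T
for lo,hi in((.122,.14),(.08,.09),(.139,.15)):
  m=(z>lo)&(z<hi); P=W.reshape(-1,3)[m]
  if m.sum()>9: r=cv2.minAreaRect(P[:,:2].astype(np.float32)); print(lo,m.sum(),r)
E
```

```text
t 6.1 p [ 0.5503 -0.305   0.253 ] yang 29.8 zt [-0.0002  0.0002] F [-0.2  0.3 -0.7] M [0.05 0.   0.01] w 42.3 g 0.0 j6 -1.2
shift [-0.025  0.002  0.025] turn [-0.    -0.    -0.002]
0.122 7236 ((0.6299093961715698, -0.21167990565299988), (0.2401437759399414, 0.16894587874412537), 19.79134178161621)
0.08 11256 ((0.6409792900085449, -0.24879831075668335), (0.32616615295410156, 0.18868374824523926), 9.13759708404541)
0.139 5264 ((0.5481830835342407, -0.18885287642478943), (0.07046660780906677, 0.05111601576209068), 28.628198623657227)
```

View pics/w1.png

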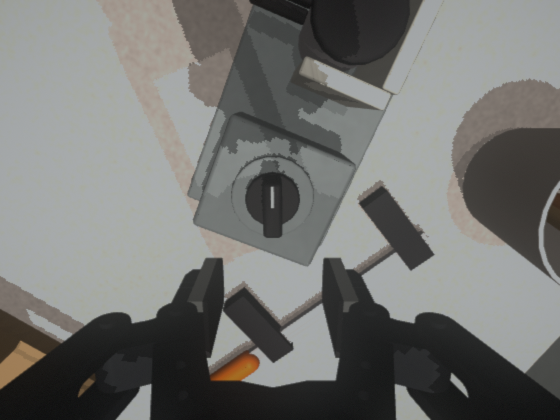

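The wrist view shows the dial bar upright at about (272,205), square to the finger closing line and midway between the fingers. The box top is around it and the pot lid is at (360,20).

Run:
```python
from h import *
W=np.load('pics/w1.npz')['W']; x,y,z=W.reshape(-1,3).T
def rr(m,n): 
  P=W.reshape(-1,3)[m]; r=cv2.minAreaRect(P[:,:2].astype(np.float32)); print(n,m.sum(),np.round(r[0],4),np.round(r[1],4),r[2],np.median(P,0).round(4))
near=np.hypot(x-.552,y+.308)<.04
rr(near&(z>.12)&(z<.135),'bar'); rr(near&(z>.09)&(z<.112),'disc')
print(np.histogram(z[near],bins=np.arange(.08,.136,.004)))
rr((z>.08)&(z<.09)&(x<.62)&(y<-.24)&(x>.48),'box')
go([.552,-.307,.128],30)
```

```text
bar 1094 [ 0.5509 -0.3078] [0.0136 0.041 ] 30.054641723632812 [ 0.5503 -0.306   0.1297]
disc 4049 [ 0.551  -0.3073] [0.0671 0.0656] 28.72971534729004 [ 0.5468 -0.3029  0.0925]
(array([   0, 1841, 1386, 1338,  680,  658,   17,   16,   22,   19,   28,
         72,  992,    2]), array([0.08 , 0.084, 0.088, 0.092, 0.096, 0.1  , 0.104, 0.108, 0.112,
       0.116, 0.12 , 0.124, 0.128, 0.132, 0.136]))
box 9972 [ 0.5515 -0.3081] [0.1103 0.1002] 7.579343318939209 [ 0.5435 -0.2976  0.0859]
shift [0.   0.01 1.04] turn [-0.     0.001 -0.004]
```

>>> move_arm:
  moves:
    - [0, 0, 0.2, 0, 0, 0, 0]
    - [0, 0, 0.4, 0, 0, 0, 0]
    - [0, 0, 0.6, 0, 0, 0, 0]
    - [0, 0, 0.75, 0, 0, 0, 0]
    - [0, 0, 0.9, 0, 0, 0, 0]
    - [0, 0, 1, 0, 0, 0, 0]
    - [0, 0, 1, 0, 0, 0, 0]
    - [0, 0, 1, 0, 0, 0, 0]

```text
clock: 7.15
ee_pos: [0.5503, -0.3042, 0.134]
orientation: [0.5, 0.866, -0.0, 0.001]
ft_force: [0.8, 0.4, 0.2]
gripper_width: 0.499
grip_force: 0.0
```

>>> move_arm:
  moves:
    - [0, 0, 0.05, 0, 0, 0, 0]
    - [0, 0, 0.05, 0, 0, 0, 0]
    - [0, 0, 0.05, 0, 0, 0, -1]
    - [0, 0, 0.05, 0, 0, 0, -1]
    - [0, 0, 0.05, 0, 0, 0, -1]
    - [0, 0, 0.05, 0, 0, 0, -1]
    - [0, 0, 0.05, 0, 0, 0, -1]
    - [0, 0, 0.05, 0, 0, 0, -1]
  newtons: 30

```text
clock: 8.15
ee_pos: [0.5495, -0.304, 0.1276]
orientation: [0.5, 0.866, -0.0, -0.0]
ft_force: [-4.8, -1.2, 4.9]
gripper_width: 0.158
grip_force: 31.9
```

```bash
python3 -c "
from h import *
st()"
```

```text
t 8.15 p [ 0.5495 -0.304   0.1276] yang 30.0 zt [-0.0005 -0.0003] F [-4.8 -1.2  4.9] M [-0.1   0.89  0.03] w 13.4 g 31.9 j6 -1.21
```

>>> move_arm:
  moves:
    - [-0.03, 0, 0, 0, 0, 0, -1]
    - [-0.03, 0, 0, 0, 0, -0.08, -1]
    - [-0.03, 0, 0, 0, 0, -0.16, -1]
    - [-0.03, 0, 0, 0, 0, -0.24, -1]
    - [-0.03, 0, 0, 0, 0, -0.32, -1]
    - [-0.03, 0, 0, 0, 0, -0.4, -1]
    - [-0.03, 0, 0, 0, 0, -0.46, -1]
    - [-0.03, 0, 0, 0, 0, -0.5, -1]

```text
clock: 9.15
ee_pos: [0.5476, -0.3079, 0.1276]
orientation: [-0.001, 1.0, -0.0, -0.004]
ft_force: [-17.7, -3.6, 10.8]
gripper_width: 0.156
grip_force: 32.7
```

```bash
python3 -c "
from h import *
st()"
```

```text
t 9.15 p [ 0.5476 -0.3079  0.1276] yang 90.2 zt [-0.008  -0.0005] F [-17.7  -3.6  10.8] M [-0.62  2.98 -0.11] w 13.2 g 32.7 j6 -2.26
```

>>> move_arm:
  moves:
    - [0.025, 0, 0, 0, 0, 0, -1]
    - [0.025, 0, 0, 0, 0, -0.02, -1]
    - [0.025, 0, 0, 0, 0, -0.04, -1]
    - [0.025, 0, 0, 0, 0, -0.06, -1]
    - [0.025, 0, 0, 0, 0, -0.07, -1]
    - [0.025, 0, 0, 0, 0, -0.08, -1]
    - [0.025, 0, 0, 0, 0, -0.08, -1]
    - [0.025, 0, 0, 0, 0, -0.08, -1]

```text
clock: 10.15
ee_pos: [0.5473, -0.3085, 0.1277]
orientation: [-0.082, 0.997, -0.001, -0.001]
ft_force: [-9.6, -4.7, 5.9]
gripper_width: 0.159
grip_force: 38.9
```

```bash
python3 -c "
from h import *
st()"
```

```text
t 10.15 p [ 0.5473 -0.3085  0.1277] yang 99.5 zt [-0.0019 -0.0017] F [-9.6 -4.7  5.9] M [-0.73  1.49 -0.86] w 13.5 g 38.9 j6 -2.42
```

>>> move_arm:
  moves:
    - [0, 0, 0, 0, 0, 0.01, -1]
    - [0, 0, 0, 0, 0, 0.016, 0]
    - [0, 0, 0, 0, 0, 0.016, 0]
    - [0, 0, 0, 0, 0, 0.016, 0]
    - [0, 0, -0.2, 0, 0, 0.016, 0]
    - [0, 0, -0.4, 0, 0, 0.016, 0]
    - [0, 0, -0.6, 0, 0, 0.016, 0]
    - [0, 0, -0.8, 0, 0, 0.016, 0]

```text
clock: 11.15
ee_pos: [0.5489, -0.3066, 0.2239]
orientation: [-0.067, 0.998, 0.0, 0.0]
ft_force: [0.2, -0.4, -1.2]
gripper_width: 0.5
grip_force: 0.0
```

Run:
```python
from h import *
st(); im,d,W,c=cloud('wrist'); save('w2',im)
P=W.reshape(-1,3); x,y,z=P.T; dk=im.reshape(-1,3).max(1)<60
def rr(m,n): 
  Q=P[m]
  if len(Q)<5: return print(n,0)
  r=cv2.minAreaRect(Q[:,:2].astype(np.float32)); v=np.linalg.eigh(np.cov(Q[:,:2].T))[1][:,1]; print(n,len(Q),np.round(r[0],4),np.round(r[1],4),round(r[2],1),'pca',round(np.degrees(np.arctan2(v[1],v[0])),1),'med',np.median(Q,0).round(4))
rr((np.hypot(x-.552,y+.308)<.04)&(z>.12)&(z<.135),'bar')
rr((z>.08)&(z<.09)&(x<.62)&(y<-.24)&(x>.48),'box')
dock=(y>-.23)&(y<-.11)&(x>.44)&(x<.6)
rr(dock&(z>.139)&(z<.15)&dk,'lid'); rr(dock&(z>.122)&(z<.139)&(x<.5),'handle')
im,d,W,c=cloud('top');P=W.reshape(-1,3); x,y,z=P.T
rr((np.hypot(x-.552,y+.308)<.04)&(z>.12)&(z<.135),'topbar')
```

```text
t 11.15 p [ 0.5489 -0.3066  0.2239] yang 97.7 zt [0.0003 0.0003] F [ 0.2 -0.4 -1.2] M [ 0.01 -0.01 -0.  ] w 42.5 g 0.0 j6 -2.39
bar 1381 [ 0.5509 -0.3086] [0.0413 0.0137] 7.8 pca -172.5 med [ 0.5492 -0.3087  0.1297]
box 11677 [ 0.5508 -0.3085] [0.1087 0.1005] 7.6 pca -169.1 med [ 0.5328 -0.3098  0.0859]
lid 6921 [ 0.5331 -0.1759] [0.0553 0.0557] 8.6 pca 66.8 med [ 0.5315 -0.1776  0.1459]
handle 1663 [ 0.4814 -0.1829] [0.0383 0.0112] 9.2 pca -171.2 med [ 0.4804 -0.1852  0.1324]
topbar 33 [ 0.5518 -0.3105] [0.0415 0.0138] 2.3 pca -177.3 med [ 0.5353 -0.3106  0.1279]
```

View pics/w2.png

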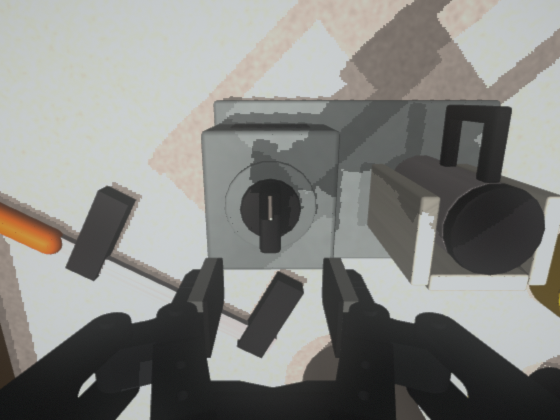

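The dial bar now lies at 7.5°, square with the box at (268,215), so it is at its stop. The pot handle is at (478,140) and the lid at (493,228).

Run:
```python
from h import *
go([.487,-.182,.2239],98.2)
```

```text
shift [0.382 1.108 0.014] turn [-0.002  0.002 -0.004]
```

>>> move_arm:
  moves:
    - [0.05, 0.13, 0, 0, 0, 0, 0]
    - [0.1, 0.26, 0, 0, 0, 0, 0]
    - [0.15, 0.4, 0, 0, 0, 0, 0]
    - [0.2, 0.55, 0, 0, 0, 0, 0]
    - [0.25, 0.7, 0, 0, 0, 0, 0]
    - [0.31, 0.85, 0, 0, 0, 0, 0]
    - [0.38, 1, 0, 0, 0, 0, 0]
    - [0.38, 1, 0, 0, 0, 0, 0]

```text
clock: 12.25
ee_pos: [0.4867, -0.1927, 0.2235]
orientation: [-0.067, 0.998, 0.0, -0.0]
ft_force: [0.7, 0.0, -0.0]
gripper_width: 0.499
grip_force: 0.0
```

>>> move_arm:
  moves:
    - [0, 0.11, 0, 0, 0, 0, 0]
    - [0, 0.11, 0, 0, 0, 0, 0]
    - [0, 0.11, 0.1, 0, 0, 0, 0]
    - [0, 0.11, 0.2, 0, 0, 0, 0]
    - [0, 0.11, 0.3, 0, 0, 0, 0]
    - [0, 0.11, 0.4, 0, 0, 0, 0]
    - [0, 0.11, 0.4, 0, 0, 0, 0]
    - [0, 0.11, 0.4, 0, 0, 0, 0]

```text
clock: 13.25
ee_pos: [0.4859, -0.1811, 0.1754]
orientation: [-0.067, 0.998, -0.0, 0.0]
ft_force: [0.8, 0.8, -0.2]
gripper_width: 0.501
grip_force: 0.0
```

Run:
```python
from h import *
st(); go([.487,-.182,.127],98.2)
im,d,W,c=cloud('wrist'); save('w3',im)
P=W.reshape(-1,3); x,y,z=P.T; dk=im.reshape(-1,3).max(1)<60
def rr(m,n): 
  Q=P[m]
  if len(Q)<5: return print(n,0)
  r=cv2.minAreaRect(Q[:,:2].astype(np.float32)); v=np.linalg.eigh(np.cov(Q[:,:2].T))[1][:,1]; print(n,len(Q),np.round(r[0],4),np.round(r[1],4),round(r[2],1),'pca',round(np.degrees(np.arctan2(v[1],v[0])),1),'med',np.median(Q,0).round(4))
dock=(y>-.23)&(y<-.11)&(x>.44)&(x<.6)
rr(dock&(z>.139)&(z<.15)&dk,'lid'); rr(dock&(z>.122)&(z<.139)&(x<.5)&(np.abs(y+.182)<.015),'handle')
```

```text
t 13.25 p [ 0.4859 -0.1811  0.1754] yang 97.7 zt [ 0.0002 -0.0001] F [ 0.8  0.8 -0.2] M [-0.04 -0.01  0.03] w 42.6 g 0.0 j6 -2.28
shift [-0.008 -0.008  0.404] turn [-0.     0.    -0.005]
lid 8095 [ 0.5292 -0.1759] [0.0496 0.056 ] 19.1 pca 97.8 med [ 0.5274 -0.1756  0.1459]
handle 1556 [ 0.4812 -0.1824] [0.0392 0.01  ] 8.6 pca -171.1 med [ 0.4787 -0.1828  0.1328]
```

View pics/w3.png

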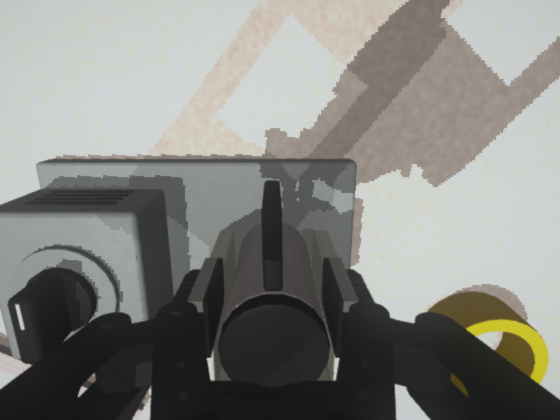

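The handle at (272,235) lies midway between the fingers, so I go down and grip it.

>>> move_arm:
  moves:
    - [0, -0.01, 0.1, 0, 0, -0.005, 0]
    - [0, -0.01, 0.2, 0, 0, -0.005, 0]
    - [0, -0.01, 0.3, 0, 0, -0.005, 0]
    - [0, -0.01, 0.4, 0, 0, -0.005, 0]
    - [0, -0.01, 0.41, 0, 0, -0.005, 0]
    - [0, -0.01, 0.41, 0, 0, -0.005, 0]
    - [0, -0.01, 0.41, 0, 0, -0.005, -0.4]
    - [0, -0.01, 0.41, 0, 0, -0.005, -1]
  newtons: 60

```text
clock: 14.3
ee_pos: [0.4861, -0.1823, 0.1265]
orientation: [-0.072, 0.997, -0.0, 0.0]
ft_force: [-3.2, 3.9, 7.0]
gripper_width: 0.107
grip_force: 53.0
```

>>> move_arm:
  moves:
    - [0, 0, 0, 0, 0, 0, -1]
    - [0, 0, 0, 0, 0, 0, -1]
    - [0, 0, 0, 0, 0, 0, -1]
    - [0, 0, 0, 0, 0, 0, -1]
    - [0, 0, 0, 0, 0, 0, -1]
    - [0, 0, 0, 0, 0, 0, -1]
    - [0, 0, 0, 0, 0, 0, -1]
    - [0, 0, 0, 0, 0, 0, -1]
  newtons: 110

```text
clock: 15.3
ee_pos: [0.4861, -0.1822, 0.1267]
orientation: [-0.072, 0.997, -0.0, 0.0]
ft_force: [-1.2, 1.0, 5.7]
gripper_width: 0.096
grip_force: 107.6
```

```bash
python3 -c "
from h import *
st()"
```

```text
t 15.3 p [ 0.4861 -0.1822  0.1267] yang 98.3 zt [ 0.0007 -0.0002] F [-1.2  1.   5.7] M [0.32 0.06 0.07] w 8.2 g 107.6 j6 -2.29
```

Gripped. I lift straight up 13 cm, slowly.

>>> move_arm:
  moves:
    - [0, 0, -0.06, 0, 0, 0, -1]
    - [0, 0, -0.15, 0, 0, 0, -1]
    - [0, 0, -0.25, 0, 0, 0, -1]
    - [0, 0, -0.36, 0, 0, 0, -1]
    - [0, 0, -0.48, 0, 0, 0, -1]
    - [0, 0, -0.6, 0, 0, 0, -1]
    - [0, 0, -0.72, 0, 0, 0, -1]
    - [0, 0, -0.8, 0, 0, 0, -1]

```text
clock: 16.3
ee_pos: [0.4861, -0.1823, 0.2233]
orientation: [-0.072, 0.997, -0.0, 0.0]
ft_force: [-0.4, -0.8, -3.8]
gripper_width: 0.094
grip_force: 107.3
```

>>> move_arm:
  moves:
    - [0, 0, -0.1, 0, 0, 0, -1]
    - [0, 0, -0.2, 0, 0, 0, -1]
    - [0, 0, -0.3, 0, 0, 0, -1]
    - [0, 0, -0.4, 0, 0, 0, -1]
    - [0, 0, -0.46, 0, 0, 0, -1]
    - [0, 0, -0.5, 0, 0, 0, -1]
    - [0, 0, -0.5, 0, 0, 0, -1]
    - [0, 0, -0.5, 0, 0, 0, -1]

```text
clock: 17.3
ee_pos: [0.4857, -0.1821, 0.2817]
orientation: [-0.072, 0.997, 0.0, -0.0]
ft_force: [0.7, -0.2, -3.4]
gripper_width: 0.099
grip_force: 107.3
```

Run:
```python
from h import *
st(); im,d,W,c=cloud('scene'); save('s2',im[60:330,80:440])
P=W.reshape(-1,3); x,y,z=P.T
m=(z>.245)&(z<.33)&(np.hypot(x-.53,y+.176)<.05)&(im.reshape(-1,3).max(1)<60)
n=np.linalg.svd(P[m]-P[m].mean(0),full_matrices=False)[2][2]; print(m.sum(),P[m].mean(0),n*np.sign(n[2]))
```

```text
t 17.3 p [ 0.4857 -0.1821  0.2817] yang 98.3 zt [-0.0007  0.0005] F [ 0.7 -0.2 -3.4] M [0.   0.19 0.03] w 8.4 g 107.3 j6 -2.29
859 [ 0.52355874 -0.17637731  0.3009873 ] [0.21029075 0.16072422 0.96433683]
```

View pics/s2.png

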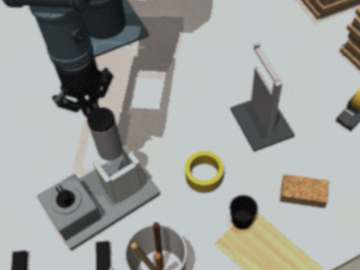

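The pot is clear of the dock and upright in the fingers (crop (105,140)). The tape roll, cup and tub have not moved.

>>> move_arm:
  moves:
    - [0.01, 0.08, 0, 0, 0, 0, -1]
    - [0.02, 0.2, 0, 0, 0, 0, -1]
    - [0.03, 0.33, 0, 0, 0, 0, -1]
    - [0.05, 0.47, 0, 0, 0, 0.04, -1]
    - [0.06, 0.6, 0, 0, 0, 0.1, -1]
    - [0.07, 0.74, 0, 0, 0, 0.16, -1]
    - [0.09, 0.88, 0, 0, 0, 0.22, -1]
    - [0.1, 1, 0, 0, 0, 0.28, -1]

```text
clock: 18.35
ee_pos: [0.4561, -0.0634, 0.2823]
orientation: [0.221, 0.975, 0.0, 0.0]
ft_force: [0.9, -0.4, -2.9]
gripper_width: 0.095
grip_force: 107.4
```

```bash
python3 -c "
from h import *
st(); go([.424,.067,.24],-4.5)"
```

```text
t 18.35 p [ 0.4561 -0.0634  0.2823] yang 64.5 zt [0.0003 0.0003] F [ 0.9 -0.4 -2.9] M [ 0.03  0.12 -0.01] w 8.0 g 107.4 j6 -1.51
shift [0.71  0.865 0.353] turn [ 0.    -0.     0.575]
```

>>> move_arm:
  moves:
    - [0.09, 0.11, 0.03, 0, 0, 0.07, -1]
    - [0.18, 0.22, 0.08, 0, 0, 0.14, -1]
    - [0.28, 0.34, 0.13, 0, 0, 0.21, -1]
    - [0.37, 0.46, 0.18, 0, 0, 0.29, -1]
    - [0.46, 0.58, 0.23, 0, 0, 0.37, -1]
    - [0.55, 0.7, 0.28, 0, 0, 0.45, -1]
    - [0.64, 0.8, 0.32, 0, 0, 0.52, -1]
    - [0.71, 0.87, 0.35, 0, 0, 0.575, -1]

```text
clock: 19.35
ee_pos: [0.4236, 0.0673, 0.2401]
orientation: [0.734, 0.679, 0.0, -0.0]
ft_force: [-0.4, 0.2, -4.2]
gripper_width: 0.098
grip_force: 107.4
```

>>> move_arm:
  moves:
    - [0, 0, 0.06, 0, 0, 0, -1]
    - [0, 0, 0.15, 0, 0, 0, -1]
    - [0, 0, 0.25, 0, 0, 0, -1]
    - [0, 0, 0.36, 0, 0, 0, -1]
    - [0, 0, 0.47, 0, 0, 0, -1]
    - [0, 0, 0.58, 0, 0, 0, -1]
    - [0, 0, 0.68, 0, 0, 0, -1]
    - [0, 0, 0.75, 0, 0, 0, -1]

```text
clock: 20.35
ee_pos: [0.4243, 0.0656, 0.1492]
orientation: [0.733, 0.68, -0.0, -0.0]
ft_force: [-0.1, -0.2, -3.3]
gripper_width: 0.097
grip_force: 107.3
```

Run:
```python
from h import *
st(); im,d,W,c=cloud('scene'); save('s3',im[60:330,80:440])
P=W.reshape(-1,3); x,y,z=P.T
m=(z>.13)&(z<.2)&(np.hypot(x-.42,y-.02)<.03)
print(m.sum(),np.median(P[m],0).round(4) if m.any() else 0)
m=(z<.2)&(z>-.02)&(x>.43)&(x<.47)&(abs(y-.02)<.03); print(np.nanmin(z[m]))
```

```text
t 20.35 p [0.4243 0.0656 0.1492] yang -4.3 zt [-0.0007  0.0001] F [-0.1 -0.2 -3.3] M [ 0.14 -0.04 -0.05] w 8.3 g 107.3 j6 -0.03
489 [0.4296 0.0173 0.166 ]
-0.007965105537799748
```

View pics/s3.png

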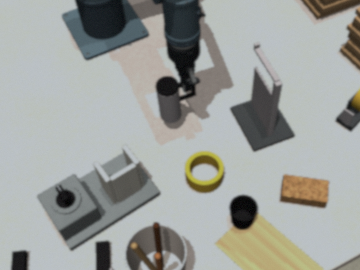

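The pot hangs upright under the fingers at crop (168,100), over free bench. I lower it until it touches.

>>> move_arm:
  moves:
    - [0, 0, 0.06, 0, 0, 0, -1]
    - [0, 0, 0.12, 0, 0, 0, -1]
    - [0, 0, 0.18, 0, 0, 0, -1]
    - [0, 0, 0.24, 0, 0, 0, -1]
    - [0, 0, 0.29, 0, 0, 0, -1]
    - [0, 0, 0.32, 0, 0, 0, -1]
    - [0, 0, 0.335, 0, 0, 0, -1]
    - [0, 0, 0.345, 0, 0, 0, -1]

```text
clock: 21.4
ee_pos: [0.4246, 0.0656, 0.1087]
orientation: [0.733, 0.68, 0.0, 0.0]
ft_force: [0.0, 0.0, -3.3]
gripper_width: 0.099
grip_force: 107.4
```

Run:
```python
from h import *
st(); im,d,W,c=cloud('top')
P=W.reshape(-1,3); x,y,z=P.T
m=(z>.11)&(z<.14)&(np.hypot(x-.42,y-.015)<.025)&(y<.022)
A=np.c_[x[m],y[m],np.ones(m.sum())]; print(m.sum(),np.median(P[m],0).round(4),np.linalg.lstsq(A,z[m],rcond=None)[0])
```

```text
t 21.4 p [0.4246 0.0656 0.1087] yang -4.3 zt [ 0.0003 -0.0001] F [ 0.   0.  -3.3] M [ 0.15 -0.01 -0.01] w 8.4 g 107.4 j6 -0.03
186 [0.4204 0.0035 0.1259] [ 0.0110824  -0.00602045  0.12125664]
```

>>> move_arm:
  moves:
    - [0, 0, 0.006, 0, 0, 0, -1]
    - [0, 0, 0.012, 0, 0, 0, -1]
    - [0, 0, 0.018, 0, 0, 0, -1]
    - [0, 0, 0.02, 0, 0, 0, -1]
    - [0, 0, 0.02, 0, 0, 0, -1]
    - [0, 0, 0.02, 0, 0, 0, -1]
    - [0, 0, 0.02, 0, 0, 0, -1]
    - [0, 0, 0.02, 0, 0, 0, -1]
  newtons: 40

```text
clock: 22.45
ee_pos: [0.4249, 0.0661, 0.1069]
orientation: [0.733, 0.68, 0.001, 0.0]
ft_force: [0.1, 5.1, 5.2]
gripper_width: 0.09
grip_force: 108.6
```

>>> move_arm:
  moves:
    - [0, 0, 0, 0, 0, 0, -0.6]
    - [0, 0, 0, 0, 0, 0, -0.4]
    - [0, 0, 0, 0, 0, 0, -0.2]
    - [0, 0, 0, 0, 0, 0, 0]
    - [0, 0, 0, 0, 0, 0, 0]
    - [0, 0, -0.1, 0, 0, 0, 0]
    - [0, 0, -0.25, 0, 0, 0, 0]
    - [0, 0, -0.4, 0, 0, 0, 0]

```text
clock: 23.45
ee_pos: [0.4246, 0.0656, 0.1556]
orientation: [0.733, 0.68, 0.0, 0.0]
ft_force: [0.5, -0.4, -0.5]
gripper_width: 0.498
grip_force: 0.0
```

>>> move_arm:
  moves:
    - [0, 0, -0.1, 0, 0, 0, 0]
    - [0, 0, -0.25, 0, 0, 0, 0.5]
    - [0, 0, -0.4, 0, 0, 0, 1]
    - [0, 0, -0.55, 0, 0, 0, 1]
    - [0, 0, -0.7, 0, 0, 0, 1]
    - [0, 0, -0.8, 0, 0, 0, 1]
    - [0, 0, -0.8, 0, 0, 0, 1]
    - [0, 0, -0.8, 0, 0, 0, 1]

```text
clock: 24.45
ee_pos: [0.424, 0.0657, 0.2497]
orientation: [0.733, 0.68, -0.0, -0.0]
ft_force: [0.4, -0.0, 1.0]
gripper_width: 1.002
grip_force: 0.0
```

```bash
cat >> h.py <<'E'
def rr(P,m,n): 
  Q=P[m]
  if len(Q)<5: return print(n,0)
  r=cv2.minAreaRect(Q[:,:2].astype(np.float32)); v=np.linalg.eigh(np.cov(Q[:,:2].T))[1][:,1]; print(n,len(Q),np.round(r[0],4),np.round(r[1],4),round(r[2],1),'pca',round(np.degrees(np.arctan2(v[1],v[0])),1),'med',np.median(Q,0).round(4))
E
python3 - <<'E'
from h import *
st()
for n in('wrist','scene','top'):
    im,d,W,c=cloud(n); P=W.reshape(-1,3); x,y,z=P.T; g=im.reshape(-1,3).max(1)
    k=(np.abs(x-.42)<.08)&(z<.16)
    rr(P,k&(z>.119)&(z<.135)&(abs(y-.018)<.045)&(g<80),n+' lid'); rr(P,k&(z>.1)&(z<.119)&(y>.04)&(y<.12)&(abs(x-.424)<.02),n+' handle')
    b=(y>.15)&(y<.3)&(x>.4)&(x<.62)
    rr(P,b&(z>.217)&(z<.2295),n+' bar'); rr(P,b&(z>.23)&(z<.245),n+' tip')
    if n=='wrist': save('w4',im)
E
```

```text
t 24.45 p [0.424  0.0657 0.2497] yang -4.3 zt [-0.001   0.0001] F [ 0.4 -0.   1. ] M [-0.01 -0.01  0.03] w 85.2 g 0.0 j6 -0.03
wrist lid 4086 [0.4211 0.0196] [0.0553 0.0555] 51.3 pca 91.5 med [0.4214 0.0215 0.126 ]
wrist handle 1085 [0.4215 0.0654] [0.0507 0.0347] 89.9 pca 83.7 med [0.4246 0.0633 0.1126]
wrist bar 0
wrist tip 0
scene lid 320 [0.4251 0.0207] [0.054  0.0536] 74.1 pca 143.5 med [0.4268 0.0195 0.1255]
scene handle 94 [0.4281 0.0665] [0.0177 0.0519] 8.1 pca 91.6 med [0.4291 0.0695 0.1109]
scene bar 287 [0.5235 0.2331] [0.018  0.1234] 85.6 pca 175.0 med [0.5283 0.2324 0.2239]
scene tip 21 [0.4663 0.2392] [0.0105 0.009 ] 86.1 pca 91.3 med [0.4668 0.2388 0.234 ]
top lid 372 [0.424  0.0112] [0.0547 0.0424] 21.5 pca -166.8 med [0.4246 0.0111 0.1245]
top handle 0
top bar 441 [0.5242 0.2311] [0.0164 0.1177] 83.9 pca 174.9 med [0.5238 0.2297 0.2228]
top tip 24 [0.4645 0.236 ] [0.012  0.0059] 89.0 pca 100.7 med [0.4655 0.2367 0.2353]
```

View pics/w4.png

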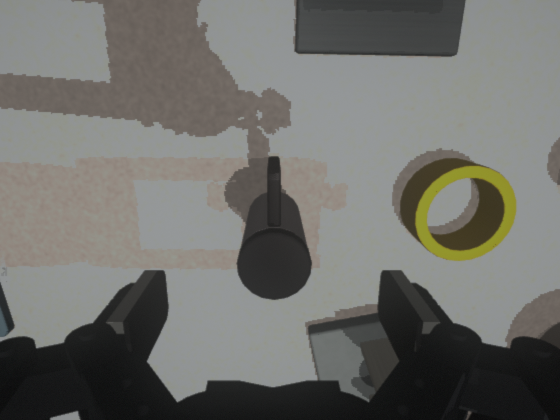

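The pot stands upright at (274,265), lid centre (0.4215, 0.0196), with its handle toward +y. Next I take it by the body from above.

```bash
python3 -c "
from h import *
go([.4215,.0196,.17],-4.8);go([.4215,.0196,.10],-4.8)"
```

```text
shift [-0.385  0.009  0.663] turn [-0.001 -0.     0.004]
shift [-0.385  0.01   1.247] turn [-0.001 -0.     0.004]
```

>>> move_arm:
  moves:
    - [-0.15, 0, 0, 0, 0, 0, 1]
    - [-0.3, 0.01, 0.1, 0, 0, 0.004, 1]
    - [-0.385, 0.01, 0.2, 0, 0, 0.004, 1]
    - [-0.385, 0.01, 0.32, 0, 0, 0.004, 1]
    - [-0.385, 0.01, 0.44, 0, 0, 0.004, 1]
    - [-0.385, 0.01, 0.56, 0, 0, 0.004, 1]
    - [-0.385, 0.01, 0.66, 0, 0, 0.004, 1]
    - [-0.385, 0.01, 0.66, 0, 0, 0.004, 1]

```text
clock: 25.6
ee_pos: [0.4214, 0.02, 0.17]
orientation: [0.736, 0.677, -0.001, -0.001]
ft_force: [-0.4, -0.5, 0.2]
gripper_width: 1.0
grip_force: 0.0
```

>>> move_arm:
  moves:
    - [0, 0, 0.1, 0, 0, 0, 1]
    - [0, 0, 0.2, 0, 0, 0, 1]
    - [0, 0, 0.3, 0, 0, 0, 1]
    - [0, 0, 0.4, 0, 0, 0, 1]
    - [0, 0, 0.5, 0, 0, 0, 1]
    - [0, 0, 0.58, 0, 0, 0, 1]
    - [0, 0, 0.58, 0, 0, 0, 0.7]
    - [0, 0, 0.58, 0, 0, 0, 0.5]
  newtons: 50

```text
clock: 26.6
ee_pos: [0.4224, 0.0195, 0.1017]
orientation: [0.736, 0.677, 0.0, 0.0]
ft_force: [0.6, -0.6, 0.4]
gripper_width: 0.747
grip_force: 0.0
```

>>> move_arm:
  moves:
    - [0, 0, 0, 0, 0, 0, 0.4]
    - [0, 0, 0, 0, 0, 0, 0.3]
    - [0, 0, 0, 0, 0, 0, -1]
    - [0, 0, 0, 0, 0, 0, -1]
    - [0, 0, 0, 0, 0, 0, -1]
    - [0, 0, 0, 0, 0, 0, -1]
    - [0, 0, 0, 0, 0, 0, -1]
    - [0, 0, 0, 0, 0, 0, -1]

```text
clock: 27.6
ee_pos: [0.4222, 0.0195, 0.1021]
orientation: [0.736, 0.677, 0.0, 0.0]
ft_force: [-2.6, 0.3, 5.9]
gripper_width: 0.652
grip_force: 51.5
```

```bash
python3 -c "
from h import *
st()"
```

```text
t 27.6 p [0.4222 0.0195 0.1021] yang -4.8 zt [ 0.0006 -0.0002] F [-2.6  0.3  5.9] M [-0.01  0.34 -0.01] w 55.4 g 51.5 j6 -0.13
```

>>> move_arm:
  moves:
    - [0, 0, -0.08, 0, 0, 0, -1]
    - [0, 0, -0.2, 0, 0, 0, -1]
    - [0, 0, -0.35, 0, 0, 0, -1]
    - [0, 0, -0.5, 0, 0, 0, -1]
    - [0, 0, -0.65, 0, 0, 0, -1]
    - [0, 0, -0.8, 0, 0, 0, -1]
    - [0, 0, -0.92, 0, 0, 0, -1]
    - [0, 0, -1, 0, 0, 0, -1]
  newtons: 60

```text
clock: 28.6
ee_pos: [0.4222, 0.0195, 0.2223]
orientation: [0.736, 0.677, 0.0, 0.0]
ft_force: [-0.4, 0.0, -3.8]
gripper_width: 0.653
grip_force: 64.1
```

```bash
python3 -c "
from h import *
st(); go([.433,.196,.249],-5)"
```

```text
t 28.6 p [0.4222 0.0195 0.2223] yang -4.8 zt [ 0.0005 -0.0001] F [-0.4  0.  -3.8] M [-0.01  0.01 -0.01] w 55.5 g 64.1 j6 -0.13
shift [ 1.473 -0.033 -0.223] turn [0.    0.    0.001]
```

>>> move_arm:
  moves:
    - [0.05, 0, -0.1, 0, 0, 0, -1]
    - [0.12, 0, -0.22, 0, 0, 0, -1]
    - [0.22, -0.01, -0.22, 0, 0, 0, -1]
    - [0.34, -0.01, -0.22, 0, 0, 0, -1]
    - [0.46, -0.02, -0.22, 0, 0, 0, -1]
    - [0.58, -0.02, -0.22, 0, 0, 0, -1]
    - [0.68, -0.03, -0.22, 0, 0, 0, -1]
    - [0.74, -0.03, -0.22, 0, 0, 0, -1]

```text
clock: 29.6
ee_pos: [0.4259, 0.1092, 0.2478]
orientation: [0.736, 0.677, -0.0, -0.0]
ft_force: [-0.3, -0.3, -3.3]
gripper_width: 0.648
grip_force: 64.2
```

>>> move_arm:
  moves:
    - [0.06, 0, 0, 0, 0, 0, -1]
    - [0.16, 0, 0, 0, 0, 0, -1]
    - [0.28, 0, 0, 0, 0, 0, -1]
    - [0.4, 0, 0, 0, 0, 0, -1]
    - [0.52, 0, 0, 0, 0, 0, -1]
    - [0.63, 0, 0, 0, 0, 0, -1]
    - [0.7, 0, 0, 0, 0, 0, -1]
    - [0.73, 0, 0, 0, 0, 0, -1]

```text
clock: 30.6
ee_pos: [0.4334, 0.1961, 0.2478]
orientation: [0.736, 0.677, -0.0, 0.0]
ft_force: [0.5, 0.5, -3.4]
gripper_width: 0.65
grip_force: 64.2
```

Run:
```python
from h import *
st()
for n in('wrist','scene','top'):
    im,d,W,c=cloud(n); P=W.reshape(-1,3); x,y,z=P.T
    h=(np.abs(x-.428)<.02)&(y>.225)&(y<.285)&(z>.242)&(z<.275)
    rr(P,h,n+' handle')
    b=(y>.2)&(y<.26)&(x>.455)&(x<.62)
    rr(P,b&(z>.217)&(z<.2285),n+' bar'); rr(P,b&(z>.231)&(z<.242),n+' tip')
    if n=='wrist': w=im
    if n=='scene': s=im
save('ws',np.hstack([cv2.resize(w[:300],(400,214)),cv2.resize(s[80:240,220:440],(400,291))[:214]]))
```

```text
t 30.6 p [0.4334 0.1961 0.2478] yang -4.8 zt [-0.0002 -0.0002] F [ 0.5  0.5 -3.4] M [-0.    0.01  0.01] w 55.2 g 64.2 j6 0.27
wrist handle 4180 [0.4369 0.2459] [0.0424 0.01  ] 85.7 pca 85.7 med [0.4371 0.2478 0.2586]
wrist bar 7330 [0.5038 0.2322] [0.1031 0.0397] 10.6 pca 174.9 med [0.5107 0.2338 0.2249]
wrist tip 1068 [0.4624 0.2219] [0.0164 0.0452] 5.1 pca 88.0 med [0.4637 0.2361 0.2368]
scene handle 55 [0.4392 0.2579] [0.0214 0.0115] 83.0 pca 90.0 med [0.4417 0.2593 0.2556]
scene bar 284 [0.5198 0.2318] [0.1279 0.0429] 9.2 pca 176.2 med [0.5273 0.2322 0.2239]
scene tip 21 [0.4672 0.224 ] [0.0118 0.0432] 0.4 pca 99.7 med [0.4665 0.237  0.2355]
top handle 0
top bar 358 [0.5257 0.2305] [0.016  0.1151] 83.9 pca 172.9 med [0.5355 0.2293 0.223 ]
top tip 0
```

View pics/ws.png

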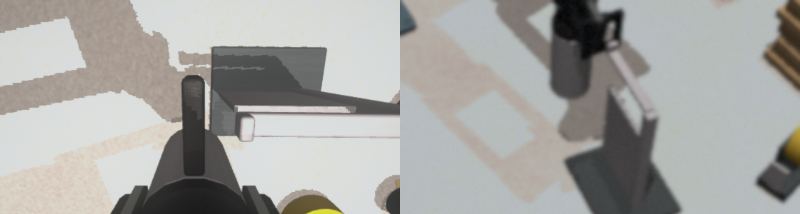

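The handle (crop (193,120)) stands level in front of the tip (245,125). The bar line passes about 42.5 mm from the pot's axis, inside the opening. I slide it along the bar.

>>> move_arm:
  moves:
    - [0, 0.05, 0, 0, 0, 0, -1]
    - [0, 0.13, 0, 0, 0, 0, -1]
    - [0, 0.23, 0, 0, 0, 0, -1]
    - [0, 0.34, 0, 0, 0, 0, -1]
    - [0, 0.45, 0, 0, 0, 0, -1]
    - [0, 0.56, 0, 0, 0, 0, -1]
    - [0, 0.64, 0, 0, 0, 0, -1]
    - [0, 0.69, 0, 0, 0, 0, -1]

```text
clock: 31.75
ee_pos: [0.5165, 0.1885, 0.2477]
orientation: [0.736, 0.677, -0.0, -0.0]
ft_force: [0.2, 0.9, -3.3]
gripper_width: 0.653
grip_force: 64.2
```

Run:
```python
from h import *
st()
im,d,W,c=cloud('wrist'); P=W.reshape(-1,3); x,y,z=P.T
rr(P,(np.abs(x-.52)<.02)&(y>.215)&(y<.275)&(z>.244)&(z<.275),'handle')
b=(y>.215)&(y<.26)&(x>.45)&(x<.505)
rr(P,b&(z>.217)&(z<.2285),'bar'); rr(P,b&(z>.231)&(z<.242),'tip')
```

```text
t 31.75 p [0.5165 0.1885 0.2477] yang -4.8 zt [-0.0003 -0.    ] F [ 0.2  0.9 -3.3] M [-0.01 -0.02 -0.03] w 55.5 g 64.2 j6 0.23
handle 4978 [0.5178 0.2372] [0.045  0.0156] 87.4 pca 84.1 med [0.5198 0.236  0.2586]
bar 3285 [0.4839 0.2356] [0.0146 0.043 ] 84.6 pca 172.6 med [0.486  0.2364 0.225 ]
tip 890 [0.4653 0.2375] [0.0146 0.0085] 82.3 pca 85.1 med [0.4661 0.2381 0.2366]
```

>>> move_arm:
  moves:
    - [0, 0, 0.03, 0, 0, 0, -1]
    - [0, 0, 0.06, 0, 0, 0, -1]
    - [0, 0, 0.09, 0, 0, 0, -1]
    - [0, 0, 0.12, 0, 0, 0, -1]
    - [0, 0, 0.145, 0, 0, 0, -1]
    - [0, 0, 0.16, 0, 0, 0, -1]
    - [0, 0, 0.17, 0, 0, 0, -1]
    - [0, 0, 0.175, 0, 0, 0, -1]

```text
clock: 32.8
ee_pos: [0.5159, 0.1886, 0.2269]
orientation: [0.736, 0.677, 0.0, 0.0]
ft_force: [-0.5, -0.8, -3.9]
gripper_width: 0.651
grip_force: 64.2
```

>>> move_arm:
  moves:
    - [0, 0, 0.004, 0, 0, 0, -1]
    - [0, 0, 0.008, 0, 0, 0, -1]
    - [0, 0, 0.012, 0, 0, 0, -1]
    - [0, 0, 0.012, 0, 0, 0, -1]
    - [0, 0, 0.012, 0, 0, 0, -1]
    - [0, 0, 0.012, 0, 0, 0, -1]
    - [0, 0, 0.012, 0, 0, 0, -1]
    - [0, 0, 0.012, 0, 0, 0, -1]
  newtons: 30

```text
clock: 33.8
ee_pos: [0.516, 0.1886, 0.2258]
orientation: [0.736, 0.677, 0.0, 0.0]
ft_force: [-1.7, -1.0, 2.5]
gripper_width: 0.649
grip_force: 64.5
```

>>> move_arm:
  moves:
    - [0, 0, 0, 0, 0, 0, -1]
    - [0, 0, 0, 0, 0, 0, 0.28]
    - [0, 0, 0, 0, 0, 0, 0.3]
    - [0, 0, 0, 0, 0, 0, 0.31]
    - [0, 0, 0, 0, 0, 0, 0.33]
    - [0, 0, 0, 0, 0, 0, 0.36]
    - [0, 0, 0, 0, 0, 0, 0.4]
    - [0, 0, 0, 0, 0, 0, 0.5]
  newtons: 20

```text
clock: 34.8
ee_pos: [0.516, 0.1887, 0.2256]
orientation: [0.736, 0.677, 0.0, 0.0]
ft_force: [-0.5, -0.7, 1.0]
gripper_width: 0.749
grip_force: 0.0
```

>>> move_arm:
  moves:
    - [0, 0, 0, 0, 0, 0, 0.8]
    - [0, 0, 0, 0, 0, 0, 1]
    - [0, 0, 0, 0, 0, 0, 1]
    - [0, 0, 0, 0, 0, 0, 1]
    - [0, 0, 0, 0, 0, 0, 1]
    - [0, 0, 0, 0, 0, 0, 1]
    - [0, 0, 0, 0, 0, 0, 1]
    - [0, 0, 0, 0, 0, 0, 1]

```text
clock: 35.8
ee_pos: [0.5159, 0.1886, 0.2255]
orientation: [0.736, 0.677, -0.0, 0.0]
ft_force: [0.1, 0.2, -0.3]
gripper_width: 0.999
grip_force: 0.0
```

Run:
```python
from h import *
st()
im,d,W,c=cloud('wrist'); P=W.reshape(-1,3); x,y,z=P.T
a,_=arm.capture('scene')
save('rel',np.hstack([cv2.resize(im,(400,300)),cv2.resize(a[60:225,220:440],(400,300))]))
```

```text
t 35.8 p [0.5159 0.1886 0.2255] yang -4.8 zt [-0. -0.] F [ 0.1  0.2 -0.3] M [-0.    0.02 -0.  ] w 84.9 g 0.0 j6 0.23
```

View pics/rel.png

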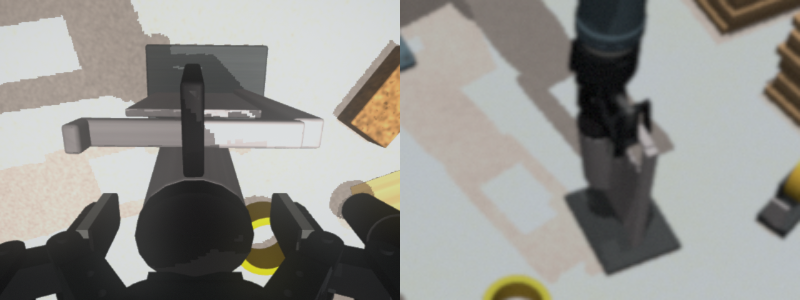

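The handle (193,120) rests over the bar, and the pot hangs free between the open fingers. I retreat straight up.

>>> move_arm:
  moves:
    - [0, 0, -0.06, 0, 0, 0, 1]
    - [0, 0, -0.15, 0, 0, 0, 1]
    - [0, 0, -0.27, 0, 0, 0, 1]
    - [0, 0, -0.4, 0, 0, 0, 1]
    - [0, 0, -0.55, 0, 0, 0, 1]
    - [0, 0, -0.7, 0, 0, 0, 1]
    - [0, 0, -0.85, 0, 0, 0, 1]
    - [0, 0, -1, 0, 0, 0, 1]

```text
clock: 36.9
ee_pos: [0.5159, 0.1886, 0.3473]
orientation: [0.736, 0.677, 0.001, 0.0]
ft_force: [0.7, -0.1, -1.4]
gripper_width: 1.002
grip_force: 0.0
```

>>> move_arm:
  moves:
    - [-0.1, -0.1, 0, 0, 0, 0, 1]
    - [-0.2, -0.2, 0, 0, 0, 0, 1]
    - [-0.3, -0.35, 0, 0, 0, 0, 1]
    - [-0.4, -0.5, 0, 0, 0, 0, 1]
    - [-0.5, -0.65, 0, 0, 0, 0, 1]
    - [-0.6, -0.8, 0, 0, 0, 0, 1]
    - [-0.7, -0.9, 0, 0, 0, 0, 1]
    - [-0.8, -1, 0, 0, 0, 0, 1]

```text
clock: 37.9
ee_pos: [0.3871, 0.1022, 0.3452]
orientation: [0.736, 0.677, -0.0, -0.0]
ft_force: [0.3, 0.0, 0.3]
gripper_width: 1.0
grip_force: 0.0
```

Run:
```python
from h import *
st(); o=np.load('pics/scene.npz')['im']
q=[]
for n in('scene','top'):
    im,d,W,c=cloud(n); q.append(im); P=W.reshape(-1,3); x,y,z=P.T
    m=(z>.12)&(z<.3)&(x>.47)&(x<.58)&(y>.13)&(y<.3); rr(P,m,n); print(np.nanmax(z[m]))
f=cv2.absdiff(cv2.GaussianBlur(q[0],(5,5),0),cv2.GaussianBlur(o,(5,5),0)).max(2)
for nm,(u,v) in dict(tape=(284,231),cup=(323,272),block=(385,250),tub=(237,320)).items(): print(nm,(f[v-35:v+35,u-35:u+35]>60).sum())
```

```text
t 37.9 p [0.3871 0.1022 0.3452] yang -4.8 zt [-0.0004 -0.0001] F [0.3 0.  0.3] M [-0.06  0.01 -0.  ] w 85.0 g 0.0 j6 0.06
scene 1697 [0.5304 0.2162] [0.1036 0.0989] 25.2 pca 83.3 med [0.5323 0.2004 0.2197]
0.25142156864577814
top 1536 [0.5309 0.2115] [0.103  0.0965] 18.7 pca -138.0 med [0.5185 0.2086 0.2349]
0.24913544043510513
tape 0
cup 0
block 0
tub 0
```

Run:
```python
from h import *
z=[]
for i in range(4):
    im,d=arm.capture('top'); W=d[200:300,140:240]; z.append(W.copy())
print([int((abs(z[i]-z[0])>.006).sum()) for i in range(4)])
print(arm.sign_off())
```

```text
[0, 339, 362, 413]
the job is handed in; nothing more can be done
None
```

The job is handed in: the dial is at its anticlockwise stop, the pot was stood on the bench and let go, then hung by its handle on the hook, and the robot is clear. The tape roll, cup, sanding block and tub show no movement in the pictures. My last check for swinging was inconclusive: the depth frames differed slightly and I could not tell noise from motion.

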